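Index the tool carousel to the blue bin and put the pliers away

ROBOT

A 7-joint arm with a two-finger parallel gripper is mounted at the origin on a cart in front of the work surface, level with it; the furniture and walls round the work are solid. World frame = base frame: x ahead of the robot, y to its left, z up, the work surface at z = 0. Lengths are in m, angles in rad, forces in N, time in s.
With the tool pointing down it reaches from about 0.4 to 0.925 m from the base axis. Payload 5.6 kg.
Tool frame: the origin (TCP) lies midway between the tips of the shut fingers; the grasp point (between the pads) lies behind it (bot.tcp_to_grasp is the z of the grasp point in the tool frame, in m); z points along the fingers, y is the line along which they close (so a half turn about z gives the same grasp; the last joint's range is limited). The gripper opens to 85 mm and grips with 20 to 120 N. Pads are 22 mm wide; open, the fingers measure 114 mm over their backs; the gripper's body (76 mm by 85 mm) begins 54 mm behind the grasp point. The pads swing forward as they close: fully open they stand 13 mm farther back than shut.
Start: joints at [1.212, 0.468, -0.012, 1.603, 0.006, 1.071, -0.056], TCP at [0.202, -0.618, 0.231] pointing down, gripper open.
Joint ranges: [-2.53, 2.53], [-0.31, 2.02], [-1.57, 1.55], [0.28, 2.44], [-1.29, 4.43], [0.15, 1.84], [-2.92, 2.92]. Speed limits (rad/s): [2.57, 2.57, 3.14, 3.14, 3.14, 3.14, 3.14].

INTERFACE

Orientations are given as a rotation vector (axis times angle).
In Python, from plant import bot gives the robot as it stands.
- The arm moves only by the tool play_rows, never from a script. Its arguments are lists of equal length, an entry for each row: "dp": the shift along the tool's x, y, z in cm, a list of three; "angular": the turn, a rotation vector about the tool's x, y, z in degrees, a list of three. A call has 1 to 10 rows; each row shifts and turns the commanded pose from where the row before left it, along the tool's axes as they then stand; what a row does not reach is not made up. A row lasts 1/12 s, in which the tool goes at most 41.7 mm and 7.16 degrees, less where a joint would pass 70% of its speed; a pose out of reach is approached as far as the arm can. A call is refused whole if a number of a shift passes 4.17 or a number of a turn 7.16, either way. A call with a gripper value outside its range is refused whole. "hand" is the closure, from 0 (fully open) to 1 (shut), set as the call begins (left out, the last holds). The fingers move at their own pace and stop on an object; "squeeze" is the grip in N (left out, the last holds). Time passes only in rows, so rows that do not move let the fingers close. It gives the time, the measured TCP pose, the force, the opening and the grip force at its end, in the units of the state.
- bot.read_state(): the state, without advancing time (a new reading comes with each control period).
- bot.snapshot(name): name is "side" or "top" or "wrist"; returns a dict with "img" (384x512x3 uint8, red, green, blue), "z_map" (384x512 float32, m along the optical axis (not along the pixel's ray), 0 where there is no reading), "camera_matrix" (3x3 intrinsics, pixels), "k1" (the pictures are not rectified: a ray, as slopes to the right and down, at radius r is drawn at 1 + k1 r^2 times it, then the intrinsics apply), "rvec" (rotation vector, rad) and "tvec" (3), from world to camera coordinates, as OpenCV has them; the wrist camera has in their place "mount" (4x4, takes a point from camera to tool coordinates, whose origin is the TCP and whose axes are the flange's). Camera axes: x right, y down, z forward; pixel columns grow to the right and rows downward; lengths in m; the calibration is good to about 2 mm. A picture is of the moment at which its call begins: read the wrist's pose just before it.
- bot.sign_off(): hands the job in; it is judged then, once.
Trained networks look in a picture, given as the dict that the camera call returned (one of the last four; its "shot" number tells which), for a name from the list of things; names that differ only in an ending like _2 or _b are one class to them, and where a whole thing is asked for, a point or a joint stands for the part that bears it (a point fixed in the world has none). Each returns a list of dicts, best first, with "score" (0 to 1); they miss things now and then, are a little off and sometimes report something else, mostly with a low value. They report only what shows in the picture. A call takes as long as a camera call.
- bot.recognise(target, picture): "rect" ([left, top, right, bottom] as shares, 0 to 1, of the picture: columns of its width, rows of its height, round what is visible of it).
- bot.landmark_of(target, picture): "location" ([column, row] as shares, 0 to 1, of the picture: columns of its width, rows of its height: a listed point, or the origin of a listed thing).
The state is a dict: "time_s": time; "joint_pos": joint angles; "dq": joint speeds; "effort": joint torques, N m; "ee_pos": TCP position; "tool_rot": TCP orientation; "wrist_force": force on the tool from outside, world axes, zero at the start; "wrist_torque": the same for the moment, N m; "finger_gap": finger opening in m; "gripper_force": force on a finger pad.
Only numpy, scipy, OpenCV 4.12 (cv2) and the standard library are available. Lean on these libraries where they do the work, as an engineer would, in place of code of your own. Each camera call takes 0.05 s, during which the arm holds its last target. There are 200 camera calls.

TASK

Turn the tool carousel by its orange centre knob until the blue bin lies squarely in the open loading window, and let the knob pop fully up so that it locks there; the knob must be held pushed down while it is turned and takes more than one grasp. Then put the grey-handled pliers flat in the blue bin, leave the carousel locked there and leave the red-handled cutters where they are.

Things in the scene. Friction and masses are not known exactly. Their poses are not given: they have to be found in the camera images.
- knob_grip (a point): Centre of the knob's orange grip bar, on the turning axis: 62 mm long (y axis), 14 mm thick (x), 32 mm high (z up); pinch it across 14 mm from above. It turns with the tray; with the blue bin in the window it lies crosswise to the line knob to window. Below it the crown, 41 mm in radius, is 29 mm under this point with the knob up, 19 mm with it pushed down.
- index_knob (a joint): How far the knob is pushed down, 0 to 0.010 m, sprung (4 N up, 8 N down, hard stop). 0: up, its 3 pins sit between the 18 teeth of the crown, tray locked. From 0.006 down it turns freely. Let go, it pops up if within about 4 degrees of a lock position, else it rests at 0.006, pins under teeth, until turned a little further. A lock has up to 3 degrees of play.
- tray (a joint): Angle of tray and knob, rad, anticlockwise seen from above, endless. 0 or any multiple of 2 pi: blue bin squarely in the window. Lock positions lie every 20 degrees, this one among them; at each other one the blue bin is off the window by 35 mm or more. It stays where it is left.
- window (a point): Middle of the open window at bin floor height (12 mm over the bench), 100 mm from the knob's axis; -x points outward from the axis. The fixed grey drum is 326 mm across, rim 34 mm over the bench; a clear cover, top 38 mm over the bench, shuts two thirds of it; the window is the open 120 degree sector from 46 to 158 mm off the axis.
- blue_bin (a point): Middle of the blue bin's floor, 100 mm from the axis, turning with the tray. The three bins (blue, yellow, red floor) are 120 degree sectors of 155 mm radius between white dividers 18 mm high. An amber tape roll lies fixed in the yellow bin, a black one in the red bin; the blue bin is empty.
- pliers_mid (a point): Centre of the loose grey-handled pliers, 5 mm over what they lie on: 136 mm long along the y axis (handles to +y, jaws to -y), up to 42 mm wide over the handles (x), 10 mm high, about 0.09 kg. Grasp across both handles, 0 to 20 mm from the centre towards the handles.
- cutters_mid (a point): Centre of the red-handled cutters, of the same shape and size as the pliers; not to be moved.

How it is judged:
By the outcome, as a careful person would: the job done as asked, in the order asked, and still so for the second after the job is handed in, with the robot touching nothing.
It also fails if it takes over 72 s, if anything falls off the work surface, if the arm or the gripper's body presses on something with over 40 N, if the wrist force passes 120 N, or if a joint passes its speed limit or range.

## Working session

There is one attempt and no reset: what is moved stays moved. The work goes in short steps, Python scripts to look and compute and a tool call to move; the robot and the scene stay as the last step left them, time stands still between calls to the robot, and variables do not carry over. Pictures are saved under pics/ and viewed, at most 10 in all, crops included, and the job is handed in when it is done.

Besides the shell and the picture viewer there is one more tool, called after ">>>" by a JSON object that holds its "op" and its "data", one argument or row to a line. play_rows: Moves the arm, as the interface text tells. Its arguments: {"type":"object","properties":{"dp":{"type":"array"},"angular":{"type":"array"},"hand":{"type":"number"},"squeeze":{"type":"number"}},"required":["dp","angular"]}

```bash
mkdir -p pics; cat > h.py <<'E'
import numpy as np, cv2
from scipy.spatial.transform import Rotation as R
from plant import bot
def cam(p,st=None):
    K=np.array(p["camera_matrix"])
    if "mount" in p:
        M=np.array(p["mount"]);T=np.eye(4);T[:3,:3]=R.from_rotvec(st["tool_rot"]).as_matrix();T[:3,3]=st["ee_pos"]
        return K,T@M
    T=np.eye(4);T[:3,:3]=R.from_rotvec(np.array(p["rvec"]).ravel()).as_matrix();T[:3,3]=np.array(p["tvec"]).ravel()
    return K,np.linalg.inv(T)
def ray(p,uv,st=None):
    K,T=cam(p,st);d=np.array([(uv[0]-K[0,2])/K[0,0],(uv[1]-K[1,2])/K[1,1]]);s=d.copy()
    for _ in range(20): s=d/(1+p["k1"]*(s@s))
    return T[:3,3],T[:3,:3]@np.array([s[0],s[1],1])
def onz(p,uv,z,st=None):
    o,d=ray(p,uv,st);return o+d*(z-o[2])/d[2]
def depth(p,uv,st=None):
    o,d=ray(p,uv,st);return o+d*p["z_map"][int(uv[1]),int(uv[0])]
def proj(p,P,st=None):
    K,T=cam(p,st);c=np.linalg.inv(T)@np.append(P,1);s=c[:2]/c[2];s=s*(1+p["k1"]*(s@s));return s*[K[0,0],K[1,1]]+K[:2,2]
def lm(p,n,z,st=None):
    for r in bot.landmark_of(n,p)[:2]:
        uv=np.array(r["location"])*[512,384]; print(n,round(r["score"],2),uv.round(0),onz(p,uv,z,st).round(4))
def save(p,n): cv2.imwrite("pics/"+n,cv2.cvtColor(p["img"],cv2.COLOR_RGB2BGR))
E
python3 - <<'E'
from h import *
s=bot.read_state();print(s["ee_pos"],s["tool_rot"],bot.tcp_to_grasp,s["joint_pos"],s["time_s"])
p=bot.snapshot("top");save(p,"t0.png")
q=bot.snapshot("side");save(q,"s0.png")
for x in(p,q):
  print(cam(x)[1][:3].round(3).tolist())
  for n,z in(("knob_grip",.07),("window",.012),("blue_bin",.012),("pliers_mid",.005),("cutters_mid",.005)): lm(x,n,z)
E
```

```text
[ 0.20162698 -0.61732373  0.23029858] [-3.10074849e+00 -4.93647180e-01  6.40718552e-04] -0.0187 [ 1.21200021  0.46840604 -0.0116027   1.60367439  0.00599265  1.07138761
 -0.05627346] 0.0
[[-0.008, -0.991, 0.134, 0.456], [-1.0, 0.008, -0.002, 0.063], [0.001, -0.134, -0.991, 0.938]]
window 0.89 [195. 240.] [0.4758 0.2143 0.012 ]
pliers_mid 0.79 [309. 172.] [ 0.646  -0.0711  0.005 ]
cutters_mid 0.82 [302. 240.] [ 0.4753 -0.0503  0.005 ]
[[1.0, 0.014, -0.024, 0.594], [0.028, -0.584, 0.811, -0.657], [-0.003, -0.811, -0.584, 0.632]]
knob_grip 0.68 [258. 171.] [0.58   0.2182 0.07  ]
window 0.57 [215. 195.] [0.4788 0.2036 0.012 ]
pliers_mid 0.6 [295. 285.] [ 0.6539 -0.0735  0.005 ]
cutters_mid 0.87 [202. 277.] [ 0.4776 -0.0568  0.005 ]
```

```bash
python3 -c "
import cv2,numpy as np
cv2.imwrite('pics/both.png',cv2.resize(np.vstack([cv2.imread('pics/t0.png'),cv2.imread('pics/s0.png')]),(400,600))) if 0 else None"
```

```text
(no output)
```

View pics/t0.png

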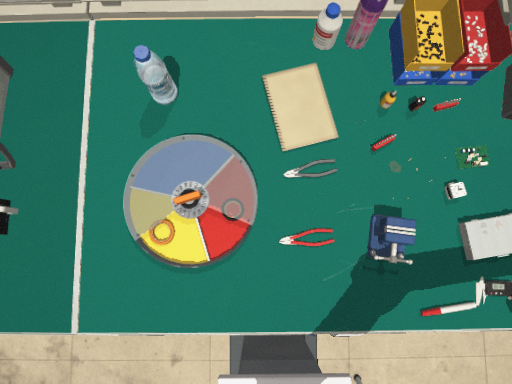

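View pics/s0.png

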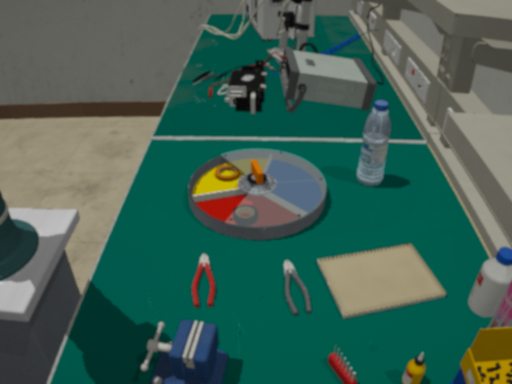

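```bash
python3 - <<'E'
from h import *
p=bot.snapshot("top"); K,T=cam(p)
hsv=cv2.cvtColor(p["img"],cv2.COLOR_RGB2HSV)
# world cloud
v,u=np.mgrid[120:280,110:275]
P=np.array([depth(p,(a,b)) for a,b in zip(u.ravel(),v.ravel())]).reshape(v.shape+(3,))
H=hsv[120:280,110:275].astype(int)
m=(H[...,0]>5)&(H[...,0]<16)&(H[...,1]>190)&(P[...,2]>.05)
O=P[m];print("knob",len(O),O.mean(0),O[:,2].min(),np.median(O[:,2]),O[:,2].max())
c,(w,h),a=cv2.minAreaRect(O[:,:2].astype(np.float32)*1000);print(c,w,h,a)
w,V=np.linalg.eigh(np.cov(O[:,:2].T));print("bar dir deg",np.degrees(np.arctan2(V[1,1],V[0,1])))
# rim: pixels with z 28..42 mm
z=P[...,2];m2=(z>.024)&(z<.045);
Q=P[m2][:,:2];hull=cv2.convexHull(Q.astype(np.float32)*1000);print("drum",cv2.minEnclosingCircle(hull),cv2.fitEllipse(hull))
c0=np.array(c)/1000
# colours at radius .1 around
for r in(.08,.12):
  s=''
  for d in range(0,360,10):
    q=proj(p,[c0[0]+r*np.cos(np.radians(d)),c0[1]+r*np.sin(np.radians(d)),.02]);x=hsv[int(q[1]),int(q[0])];s+=f"{d}:{x[0]},{x[1]},{x[2]} "
  print(s)
g=np.array([proj(p,[c0[0]+X,c0[1]+Y,.02]) for X in np.linspace(.18,-.18,500) for Y in np.linspace(.18,-.18,500)],np.float32).reshape(500,500,2)
cv2.imwrite("pics/rect.png",cv2.cvtColor(cv2.remap(p["img"],g[...,0],g[...,1],1),cv2.COLOR_RGB2BGR))
# pliers cloud
for n,(a,b,cc,d) in dict(pl=(278,152,345,188),cu=(272,222,342,255)).items():
  I=hsv[b:d,a:cc].astype(int);M=~((I[...,0]>70)&(I[...,0]<95)&(I[...,1]>140))
  vv,uu=np.nonzero(M);X=np.array([onz(p,(x+a,y+b),.008) for x,y in zip(uu,vv)])
  print(n,len(X),cv2.minAreaRect(X[:,:2].astype(np.float32)*1000))
E
```

```text
knob 32 [0.57127946 0.21627274 0.08071422] 0.06932564548966413 0.08173685313053575 0.08525677598610137
(574.8658447265625, 218.03529357910156) 13.698538780212402 49.46226119995117 16.709836959838867
bar dir deg 107.09192198366557
drum ((574.2008056640625, 223.41351318359375), 163.47061157226562) ((574.2379760742188, 224.06060791015625), (324.3113098144531, 326.0847473144531), 99.09950256347656)
0:108,73,172 10:108,74,172 20:107,75,171 30:107,71,172 40:107,77,173 50:107,77,172 60:107,73,174 70:105,76,172 80:30,14,180 90:28,78,184 100:27,77,186 110:27,80,185 120:27,78,186 130:19,175,147 140:15,185,201 150:28,162,246 160:28,162,245 170:28,161,246 180:28,161,245 190:25,157,229 200:1,191,220 210:2,192,223 220:1,191,223 230:1,194,223 240:1,194,198 250:68,8,127 260:22,32,152 270:3,68,166 280:3,64,167 290:1,67,168 300:1,67,168 310:3,70,165 320:39,10,182 330:108,71,172 340:107,74,170 350:108,73,172 
0:108,75,171 10:107,71,172 20:106,76,172 30:108,71,172 40:108,72,171 50:107,73,168 60:107,75,166 70:109,75,170 80:28,36,176 90:26,80,184 100:27,77,185 110:28,75,184 120:26,80,184 130:27,169,241 140:27,165,243 150:15,185,222 160:28,162,245 170:28,162,246 180:28,162,246 190:28,161,246 200:1,193,222 210:1,194,222 220:1,194,224 230:1,190,224 240:1,195,197 250:68,8,126 260:30,10,132 270:2,67,168 280:3,70,171 290:3,67,168 300:2,66,169 310:3,69,169 320:90,13,175 330:107,77,173 340:109,72,173 350:108,71,172 
pl 453 ((649.8841552734375, -73.48513793945312), (44.103477478027344, 137.85093688964844), 13.877070426940918)
cu 509 ((482.1235046386719, -60.73957061767578), (135.73544311523438, 44.18947219848633), 89.50675201416016)
```

View pics/rect.png

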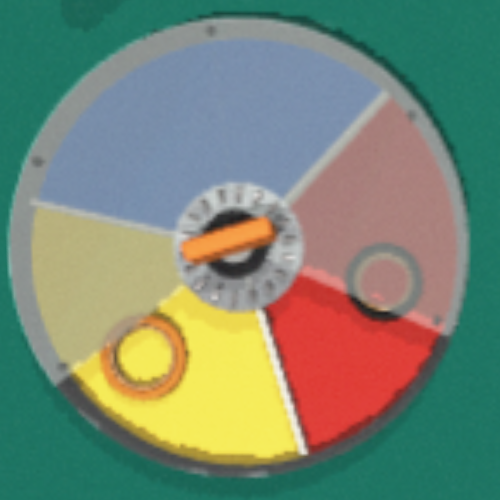

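>>> {"op": "play_rows", "data": {
  "dp": [
    [4.05,0,0],
    [4.05,0,0],
    [4.05,0,0],
    [4.05,0,0],
    [4.05,0,0],
    [4.05,0,0],
    [4.05,0,0],
    [4.05,0,0],
    [4.05,0,0],
    [4.05,0,0]
  ],
  "angular": [
    [0,0,-3.6],
    [0,0,-3.6],
    [0,0,-3.6],
    [0,0,-3.6],
    [0,0,-3.6],
    [0,0,-3.6],
    [0,0,-3.6],
    [0,0,-3.6],
    [0,0,-3.6],
    [0,0,-3.6]
  ]
}}

```text
time_s: 1.48
ee_pos: [0.5325, -0.3921, 0.2313]
tool_rot: [2.795, 1.432, 0.0]
wrist_force: [0.8, -0.2, -0.3]
finger_gap: 0.0857
gripper_force: 0.0
```

>>> {"op": "play_rows", "data": {
  "dp": [
    [4.05,0,0],
    [4.05,0,0],
    [4.05,0,0],
    [4.05,0,0],
    [4.05,0,0],
    [4.05,0,0],
    [4.05,0,0],
    [4.05,0,0],
    [4.05,0,0],
    [4.05,0,0]
  ],
  "angular": [
    [0,0,-3.6],
    [0,0,-3.6],
    [0,0,-3.6],
    [0,0,-3.6],
    [0,0,-3.6],
    [0,0,-3.6],
    [0,0,-3.6],
    [0,0,-3.6],
    [0,0,-3.6],
    [0,0,-3.6]
  ]
}}

```text
time_s: 2.32
ee_pos: [0.6658, -0.0166, 0.2313]
tool_rot: [2.216, 2.226, 0.001]
wrist_force: [0.9, 0.6, -0.2]
finger_gap: 0.0854
gripper_force: 0.0
```

>>> {"op": "play_rows", "data": {
  "dp": [
    [4.05,0,0],
    [4.05,0,0],
    [4.05,0,0],
    [4.05,0,0],
    [0,0,0]
  ],
  "angular": [
    [0,0,-3.6],
    [0,0,-3.6],
    [0,0,-3.6],
    [0,0,-3.6],
    [0,0,0]
  ]
}}

```text
time_s: 2.73
ee_pos: [0.6465, 0.1546, 0.232]
tool_rot: [-1.901, -2.495, -0.008]
wrist_force: [-0.1, 1.9, 0.9]
finger_gap: 0.0854
gripper_force: 0.0
```

```bash
cat >> h.py <<'E'
def go(P,close=None):
    s=bot.read_state();M=R.from_rotvec(s["tool_rot"]).as_matrix()
    y=np.degrees(np.arctan2(M[1,1],M[0,1])); print("closing yaw",y.round(1),"tilt",np.degrees(np.arccos(-M[2,2])).round(2),"j7",s["joint_pos"][6].round(2))
    print("dp cm",(M.T@(np.array(P)-s["ee_pos"])*100).round(2))
    if close is not None: d=(close-y+90)%180-90; print("angular z",(-d).round(1))
E
python3 - <<'E'
from h import *
s=bot.read_state();p=bot.snapshot("wrist");save(p,"w1.png")
print(cam(p,s)[1][:3].round(3).tolist())
for n,z in(("knob_grip",.067),("window",.012),("blue_bin",.012)): lm(p,n,z,s)
go([.574,.2235,.2],17)
E
```

```text
[[0.964, 0.257, 0.07, 0.63], [0.267, -0.93, -0.254, 0.219], [0.0, 0.263, -0.965, 0.376]]
knob_grip 0.84 [208.  89.] [0.5763 0.2216 0.067 ]
window 0.97 [131.  80.] [0.4747 0.2093 0.012 ]
closing yaw 14.4 tilt 0.08 j7 -0.24
dp cm [ 9.88 -5.34  3.09]
angular z -2.6
```

View pics/w1.png

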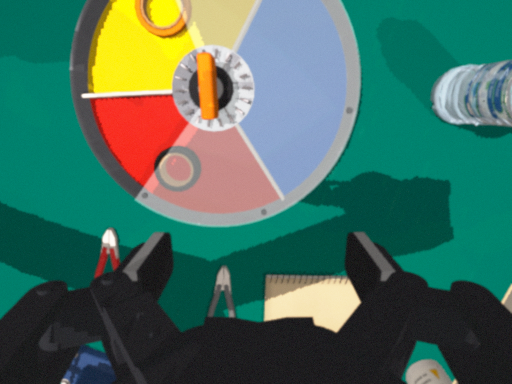

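```bash
python3 - <<'E'
from h import *
s=bot.read_state();p=bot.snapshot("wrist")
hsv=cv2.cvtColor(p["img"],cv2.COLOR_RGB2HSV).astype(int)
m=(hsv[...,0]>5)&(hsv[...,0]<16)&(hsv[...,1]>190);m[:45]=0;m[130:]=0;m[:,:190]=0;m[:,230:]=0
v,u=np.nonzero(m);P=np.array([depth(p,(a,b),s) for a,b in zip(u,v)])
print(len(P),np.percentile(P[:,2],[5,25,50,75,95]).round(4))
zt=np.median(P[:,2]);t=P[abs(P[:,2]-zt)<.004]
r=cv2.minAreaRect(t[:,:2].astype(np.float32)*1000);print(r)
w,V=np.linalg.eigh(np.cov(t[:,:2].T));print("bar",np.degrees(np.arctan2(V[1,1],V[0,1]))%180)
for a in((190,118),(222,122),(240,90)): print("crown",depth(p,a,s).round(4))
for n,a,b in(("ry",(88,96),(172,93)),("rb",(240,126),(283,198)),("yb",(260,2),(239,48))):
  A=onz(p,a,.03,s);B=onz(p,b,.03,s);d=A-B if n!="rb" else B-A;print(n,np.degrees(np.arctan2(d[1],d[0])),A.round(3),B.round(3))
E
```

```text
376 [0.0545 0.0705 0.0811 0.0835 0.0846]
((577.3574829101562, 220.0404052734375), (14.650187492370605, 52.74974822998047), 17.139192581176758)
bar 103.95874093019647
crown [0.5634 0.1728 0.0378]
crown [0.5997 0.1775 0.04  ]
crown [0.6111 0.216  0.04  ]
ry -164.43998818715784 [0.442 0.168 0.03 ] [0.536 0.194 0.03 ]
rb -44.970864357615774 [0.62  0.177 0.03 ] [0.692 0.106 0.03 ]
yb 77.9543316875356 [0.61  0.309 0.03 ] [0.599 0.259 0.03 ]
```

>>> {"op": "play_rows", "data": {
  "dp": [
    [3.2,-1.75,1],
    [3.2,-1.75,2],
    [3.2,-1.75,3],
    [0,0,2],
    [0,0,0],
    [0,0,0]
  ],
  "angular": [
    [0,0,-0.5],
    [0,0,-0.5],
    [0,0,-0.5],
    [0,0,0],
    [0,0,0],
    [0,0,0]
  ],
  "hand": 0.45,
  "squeeze": 80
}}

```text
time_s: 3.48
ee_pos: [0.578, 0.2165, 0.1542]
tool_rot: [1.894, 2.506, -0.003]
wrist_force: [0.2, -0.4, -0.6]
finger_gap: 0.0474
gripper_force: 0.0
```

```bash
python3 - <<'E'
from h import *
s=bot.read_state();p=bot.snapshot("wrist");save(p,"w2.png")
lm(p,"knob_grip",.067,s);lm(p,"window",.012,s)
q=bot.snapshot("side");lm(q,"knob_grip",.067)
print(s["ee_pos"],s["finger_gap"]);go([.5755,.2215,.053],16)
E
```

```text
knob_grip 0.79 [255. 185.] [0.5751 0.2195 0.067 ]
window 0.82 [156. 153.] [0.4753 0.2093 0.012 ]
[0.57798163 0.2164533  0.15421485] 0.047358957145506926
closing yaw 15.8 tilt 0.15 j7 -0.41
dp cm [ 0.46 -0.26 10.32]
angular z -0.2
```

>>> {"op": "play_rows", "data": {
  "dp": [
    [0.2,-0.15,2.5],
    [0.2,-0.15,2.5],
    [0,0,2.5],
    [0,0,1.5],
    [0,0,0.8],
    [0,0,0.4],
    [0,0,0],
    [0,0,0]
  ],
  "angular": [
    [0,0,0],
    [0,0,0],
    [0,0,0],
    [0,0,0],
    [0,0,0],
    [0,0,0],
    [0,0,0],
    [0,0,0]
  ]
}}

```text
time_s: 4.4
ee_pos: [0.5743, 0.222, 0.0538]
tool_rot: [1.891, 2.508, 0.002]
wrist_force: [0.2, 0.7, -0.0]
finger_gap: 0.0467
gripper_force: 0.0
```

```bash
python3 - <<'E'
from h import *
s=bot.read_state();p=bot.snapshot("wrist");save(p,"w3.png")
lm(p,"knob_grip",.067,s)
print(s["ee_pos"],s["wrist_force"]);go([.5752,.2205,.053],16);print(proj(p,[.5752,.2205,.067],s))
E
```

```text
knob_grip 0.8 [260. 250.] [0.5764 0.2209 0.067 ]
[0.57426174 0.22199088 0.05383623] [ 0.22104987  0.69719442 -0.03665655]
closing yaw 16.0 tilt 0.13 j7 -0.49
dp cm [-0.17  0.04  0.11]
angular z -0.0
[257.23859634 249.69001837]
```

View pics/w3.png

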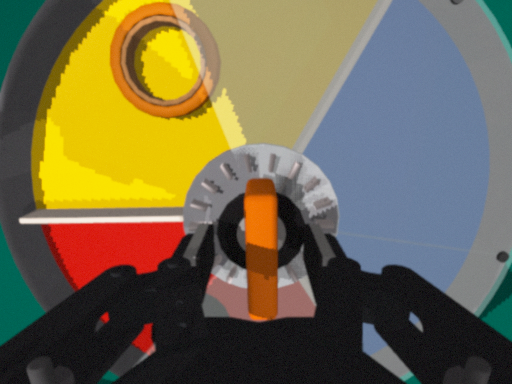

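>>> {"op": "play_rows", "data": {
  "dp": [
    [-0.1,0,0],
    [0,0,0],
    [0,0,0],
    [0,0,0],
    [0,0,0],
    [0,0,0]
  ],
  "angular": [
    [0,0,0],
    [0,0,0],
    [0,0,0],
    [0,0,0],
    [0,0,0],
    [0,0,0]
  ],
  "hand": 1,
  "squeeze": 80
}}

```text
time_s: 5.0
ee_pos: [0.5757, 0.2212, 0.0545]
tool_rot: [1.89, 2.506, 0.006]
wrist_force: [2.4, 0.6, 6.1]
finger_gap: 0.0131
gripper_force: 79.5
```

>>> {"op": "play_rows", "data": {
  "dp": [
    [0,0,0.3],
    [0,0,0.3],
    [0,0,0.3],
    [0,0,0.15],
    [0,0,0],
    [0,0,0]
  ],
  "angular": [
    [0,0,0],
    [0,0,0],
    [0,0,0],
    [0,0,0],
    [0,0,0],
    [0,0,0]
  ]
}}

```text
time_s: 5.5
ee_pos: [0.5761, 0.2214, 0.0502]
tool_rot: [1.889, 2.504, 0.004]
wrist_force: [-11.3, -9.2, 50.0]
finger_gap: 0.0126
gripper_force: 86.7
```

>>> {"op": "play_rows", "data": {
  "dp": [
    [0,0,-0.2],
    [0,0,-0.2],
    [0,0,0]
  ],
  "angular": [
    [0,0,0],
    [0,0,0],
    [0,0,0]
  ]
}}

```text
time_s: 5.75
ee_pos: [0.5759, 0.2213, 0.0505]
tool_rot: [1.889, 2.505, 0.006]
wrist_force: [-2.5, -3.4, 21.9]
finger_gap: 0.0132
gripper_force: 82.4
```

>>> {"op": "play_rows", "data": {
  "dp": [
    [0,0,0],
    [0,0,0],
    [0,0,0],
    [0,0,0]
  ],
  "angular": [
    [0,0,-3],
    [0,0,-4],
    [0,0,-4],
    [0,0,0]
  ]
}}

```text
time_s: 6.08
ee_pos: [0.5765, 0.2215, 0.0505]
tool_rot: [1.636, 2.677, 0.006]
wrist_force: [-1.6, -2.0, 22.2]
finger_gap: 0.0126
gripper_force: 82.6
```

```bash
cat >> h.py <<'E'
def tray(c=(.575,.2225)):
    p=bot.snapshot("top");h=cv2.cvtColor(p["img"],cv2.COLOR_RGB2HSV).astype(int);c=np.array(c)
    def cl(d,r):
        q=proj(p,[c[0]+r*np.cos(np.radians(d)),c[1]+r*np.sin(np.radians(d)),.014]);x=h[int(round(q[1])),int(round(q[0]))]
        if x[1]<45: return '.'
        return 'B' if 98<x[0]<125 else 'Y' if 22<x[0]<35 else 'R' if x[0]<6 or x[0]>174 else '.'
    for r in(.11,.13):
        S=''.join(cl(d,r) for d in range(0,360,2))
        import itertools;i=0
        print([f"{k}{2*a[0]}-{2*a[-1]}" for k,g in itertools.groupby(range(180),key=lambda j:S[j]) for a in [list(g)] if k!='.'])
    return p
E
python3 - <<'E'
from h import *
print(bot.read_state()["wrist_torque"]);tray()
E
```

```text
[-0.60154402  0.68698094 -0.13036721]
['B0-8', 'Y106-128', 'Y138-146', 'R260-274', 'R284-326', 'B332-358']
['B0-12', 'Y96-136', 'Y158-162', 'R254-262', 'R274-324', 'B332-358']
```

>>> {"op": "play_rows", "data": {
  "dp": [
    [0,0,0],
    [0,0,0],
    [0,0,0],
    [0,0,0],
    [0,0,0],
    [0,0,0],
    [0,0,0],
    [0,0,0],
    [0,0,0],
    [0,0,0]
  ],
  "angular": [
    [0,0,-4],
    [0,0,-5],
    [0,0,-5],
    [0,0,-5],
    [0,0,-5],
    [0,0,-5],
    [0,0,-5],
    [0,0,-5],
    [0,0,-5],
    [0,0,-5]
  ]
}}

```text
time_s: 6.97
ee_pos: [0.5781, 0.2236, 0.0506]
tool_rot: [0.376, 3.11, 0.01]
wrist_force: [4.9, 3.9, 13.3]
finger_gap: 0.0124
gripper_force: 81.3
```

>>> {"op": "play_rows", "data": {
  "dp": [
    [0,0,0],
    [0,0,0],
    [0,0,0],
    [0,0,0],
    [0,0,0],
    [0,0,0],
    [0,0,0],
    [0,0,0]
  ],
  "angular": [
    [0,0,-5],
    [0,0,-5],
    [0,0,-5],
    [0,0,-5],
    [0,0,-5],
    [0,0,-4],
    [0,0,0],
    [0,0,0]
  ]
}}

```text
time_s: 7.63
ee_pos: [0.5781, 0.2252, 0.0506]
tool_rot: [-0.41, 3.103, 0.01]
wrist_force: [6.2, 6.3, 12.2]
finger_gap: 0.0127
gripper_force: 81.4
```

```bash
python3 - <<'E'
from h import *
s=bot.read_state();print(s["wrist_torque"],s["joint_pos"].round(2));tray();go([.576,.2215,.05],16)
E
```

```text
[ 8.51835068e-01 -7.92655143e-01  8.13555758e-04] [ 0.15  0.82 -0.81  1.76  0.75  0.89  0.83]
['R4-6', 'B98-162', 'Y166-198', 'R298-330', 'R340-354']
['R0-12', 'B94-162', 'Y166-204', 'R290-338', 'R356-358']
closing yaw 105.0 tilt 0.75 j7 0.83
dp cm [ 0.3  -0.3   0.06]
angular z 89.0
```

>>> {"op": "play_rows", "data": {
  "dp": [
    [-0.05,0.05,0],
    [-0.05,0.05,0],
    [0,0,0],
    [0,0,0],
    [0,0,0],
    [0,0,0],
    [0,0,0],
    [0,0,0],
    [0,0,0],
    [0,0,0]
  ],
  "angular": [
    [0,0,-4],
    [0,0,-5],
    [0,0,-5],
    [0,0,-5],
    [0,0,-5],
    [0,0,-5],
    [0,0,-5],
    [0,0,-4],
    [0,0,0],
    [0,0,0]
  ]
}}

```text
time_s: 8.52
ee_pos: [0.5769, 0.2271, 0.0505]
tool_rot: [-1.4, 2.801, 0.007]
wrist_force: [2.3, 6.4, 14.6]
finger_gap: 0.0127
gripper_force: 81.7
```

```bash
python3 - <<'E'
from h import *
s=bot.read_state();print(s["wrist_torque"],s["joint_pos"].round(2));tray();go([.576,.2215,.05],16)
E
```

```text
[ 1.0134063  -0.1734346   0.05014262] [ 0.22  0.89 -0.94  1.75  0.87  0.96  1.42]
['R0-0', 'B98-200', 'Y206-212', 'Y310-322', 'R328-358']
['R0-12', 'B94-200', 'Y204-216', 'Y296-322', 'R326-358']
closing yaw 143.1 tilt 0.64 j7 1.42
dp cm [ 0.5  -0.26  0.05]
angular z -52.9
```

>>> {"op": "play_rows", "data": {
  "dp": [
    [0,0.1,0],
    [-0.05,0.05,0],
    [-0.05,0,0],
    [0,0,0],
    [0,0,0],
    [0,0,0],
    [0,0,0],
    [0,0,0],
    [0,0,0],
    [0,0,0]
  ],
  "angular": [
    [0,0,-4],
    [0,0,-5],
    [0,0,-5],
    [0,0,-5],
    [0,0,-5],
    [0,0,-5],
    [0,0,-5],
    [0,0,-4],
    [0,0,-4],
    [0,0,0]
  ]
}}

```text
time_s: 9.4
ee_pos: [0.5746, 0.2278, 0.0505]
tool_rot: [-2.315, 2.112, 0.002]
wrist_force: [-1.7, 4.6, 18.8]
finger_gap: 0.0129
gripper_force: 81.9
```

```bash
python3 - <<'E'
from h import *
s=bot.read_state();print(s["wrist_torque"],s["joint_pos"].round(2));p=tray();save(p,"t5.png");go([.576,.2215,.05],16)
lm(p,"blue_bin",.012);lm(p,"window",.012)
q=bot.snapshot("wrist");save(q,"w5.png");lm(q,"blue_bin",.012,s);lm(q,"window",.012,s)
c=(.5755,.2225)
g=np.array([proj(p,[c[0]+X,c[1]+Y,.03]) for X in np.linspace(.18,-.18,500) for Y in np.linspace(.18,-.18,500)],np.float32).reshape(500,500,2)
cv2.imwrite("pics/rect5.png",cv2.cvtColor(cv2.remap(p["img"],g[...,0],g[...,1],1),cv2.COLOR_RGB2BGR))
E
```

```text
[ 0.52874887  0.7149709  -0.10388054] [ 0.28  0.97 -1.07  1.75  0.98  1.05  2.08]
['R100-122', 'B128-222', 'Y324-358']
['Y0-4', 'R8-12', 'R96-122', 'B128-226', 'Y316-358']
closing yaw -174.9 tilt 0.44 j7 2.08
dp cm [ 0.64 -0.08  0.05]
angular z -10.9
blue_bin 0.74 [196. 240.] [0.4776 0.2109 0.012 ]
window 0.74 [195. 240.] [0.4767 0.2143 0.012 ]
blue_bin 0.6 [411. 203.] [0.4759 0.2119 0.012 ]
window 0.56 [408. 203.] [0.4782 0.2123 0.012 ]
```

View pics/rect5.png

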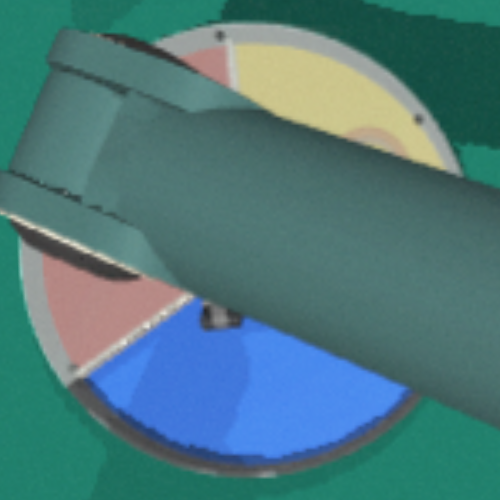

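>>> {"op": "play_rows", "data": {
  "dp": [
    [0,0,0],
    [0,0,0],
    [0,0,-0.2],
    [0,0,-0.2],
    [0,0,-0.2],
    [0,0,-0.2],
    [0,0,-0.2],
    [0,0,-0.2],
    [0,0,0],
    [0,0,0]
  ],
  "angular": [
    [0,0,-1.5],
    [0,0,0],
    [0,0,0],
    [0,0,0],
    [0,0,0],
    [0,0,0],
    [0,0,0],
    [0,0,0],
    [0,0,0],
    [0,0,0]
  ]
}}

```text
time_s: 10.53
ee_pos: [0.5745, 0.2277, 0.0603]
tool_rot: [-2.34, 2.085, 0.003]
wrist_force: [2.1, 7.9, 3.0]
finger_gap: 0.013
gripper_force: 79.8
```

>>> {"op": "play_rows", "data": {
  "dp": [
    [0,0,0],
    [0,0,0],
    [0,0,0],
    [0,0,0],
    [0,0,-1],
    [0,0,-2],
    [0,0,-4],
    [0,0,-4],
    [0,0,-3],
    [0,0,0]
  ],
  "angular": [
    [0,0,0],
    [0,0,0],
    [0,0,0],
    [0,0,0],
    [0,0,0],
    [0,0,0],
    [0,0,0],
    [0,0,0],
    [0,0,0],
    [0,0,0]
  ],
  "hand": 0.45
}}

```text
time_s: 11.37
ee_pos: [0.5757, 0.2259, 0.2056]
tool_rot: [-2.337, 2.086, -0.006]
wrist_force: [0.2, 1.2, 0.3]
finger_gap: 0.0468
gripper_force: 0.0
```

```bash
python3 - <<'E'
from h import *
s=bot.read_state();print(s["joint_pos"].round(2),s["ee_pos"]);q=bot.snapshot("wrist");save(q,"w6.png")
for n in("blue_bin","window"):lm(q,n,.012,s)
lm(q,"knob_grip",.067,s)
go([.66,-.03,.18],14-90)
E
```

```text
[ 0.36  0.81 -1.23  1.66  0.81  1.26  2.21] [0.57569181 0.22594217 0.20562709]
blue_bin 0.93 [346. 163.] [0.4764 0.2123 0.012 ]
blue_bin 0.47 [257. 176.] [0.5783 0.2395 0.012 ]
window 0.65 [345. 166.] [0.4773 0.2155 0.012 ]
knob_grip 0.87 [258. 179.] [0.5779 0.2294 0.067 ]
closing yaw -173.5 tilt 0.1 j7 2.21
dp cm [26.09 -5.77  1.77]
angular z 82.5
```

View pics/w6.png

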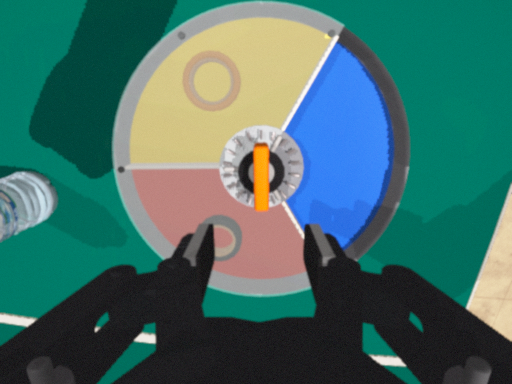

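>>> {"op": "play_rows", "data": {
  "dp": [
    [0,0,0],
    [0,0,0],
    [0,0,0],
    [0,0,0],
    [0,0,0],
    [0,0,0],
    [0,0,0],
    [0,0,0],
    [0,0,0],
    [0,0,0]
  ],
  "angular": [
    [0,0,7],
    [0,0,7],
    [0,0,7],
    [0,0,7],
    [0,0,7],
    [0,0,7],
    [0,0,7],
    [0,0,7],
    [0,0,7],
    [0,0,7]
  ],
  "hand": 0.2
}}

```text
time_s: 12.4
ee_pos: [0.5728, 0.223, 0.1966]
tool_rot: [0.71, -3.057, 0.001]
wrist_force: [0.6, 0.6, -0.5]
finger_gap: 0.0682
gripper_force: 0.0
```

>>> {"op": "play_rows", "data": {
  "dp": [
    [0,0,0],
    [0,0,0],
    [0,0,0],
    [0,0,0],
    [0,0,0],
    [0,0,0],
    [0,0,0],
    [0,0,0],
    [0,0,0],
    [0,0,0]
  ],
  "angular": [
    [0,0,7],
    [0,0,7],
    [0,0,7],
    [0,0,7],
    [0,0,7],
    [0,0,7],
    [0,0,7],
    [0,0,7],
    [0,0,7],
    [0,0,7]
  ]
}}

```text
time_s: 13.23
ee_pos: [0.5728, 0.2229, 0.1966]
tool_rot: [-1.173, -2.912, 0.004]
wrist_force: [0.4, 0.2, -0.2]
finger_gap: 0.0686
gripper_force: 0.0
```

>>> {"op": "play_rows", "data": {
  "dp": [
    [0,0,0],
    [0,0,0],
    [0,0,0],
    [0,0,0],
    [0,0,0],
    [0,0,0],
    [0,0,0]
  ],
  "angular": [
    [0,0,7],
    [0,0,7],
    [0,0,7],
    [0,0,7],
    [0,0,4.5],
    [0,0,0],
    [0,0,0]
  ]
}}

```text
time_s: 13.82
ee_pos: [0.573, 0.2233, 0.1971]
tool_rot: [-1.931, -2.477, 0.003]
wrist_force: [0.3, 0.1, 0.0]
finger_gap: 0.0683
gripper_force: 0.0
```

```bash
python3 - <<'E'
from h import *
s=bot.read_state();print(s["joint_pos"].round(2),s["ee_pos"]);p=tray()
h=cv2.cvtColor(p["img"],cv2.COLOR_RGB2HSV)
lm(p,"pliers_mid",.005);lm(p,"knob_grip",.067)
go([.6525,-.083,.12],14)
E
```

```text
[ 0.    0.52 -0.58  1.69  0.32  1.03 -0.44] [0.5729914  0.22328219 0.19708022]
['Y0-6', 'R12-22', 'B232-244', 'Y248-290', 'Y298-318', 'Y326-358']
['Y0-6', 'R12-24', 'B230-244', 'Y248-298', 'Y318-358']
pliers_mid 0.69 [307. 170.] [ 0.6506 -0.0664  0.005 ]
closing yaw 14.1 tilt 0.07 j7 -0.44
dp cm [-31.65   0.23   7.77]
angular z 0.1
```

>>> {"op": "play_rows", "data": {
  "dp": [
    [-3.9,0,0],
    [-3.9,0,0],
    [-3.9,0,0],
    [-3.9,0,0],
    [-3.9,0,0.5],
    [-3.9,0,1],
    [-3.9,0,1],
    [-3.9,0.2,1],
    [0,0,0],
    [0,0,0]
  ],
  "angular": [
    [0,0,0],
    [0,0,0],
    [0,0,0],
    [0,0,0],
    [0,0,0],
    [0,0,0],
    [0,0,0],
    [0,0,0],
    [0,0,0],
    [0,0,0]
  ]
}}

```text
time_s: 14.8
ee_pos: [0.6505, -0.0828, 0.1617]
tool_rot: [-1.94, -2.469, 0.003]
wrist_force: [-0.1, 0.3, -0.6]
finger_gap: 0.0682
gripper_force: 0.0
```

```bash
python3 - <<'E'
from h import *
s=bot.read_state();p=bot.snapshot("wrist");save(p,"w7.png");lm(p,"pliers_mid",.005,s)
h=cv2.cvtColor(p["img"],cv2.COLOR_RGB2HSV).astype(int)
go([.6525,-.083,.05],14)
for P in([.65,-.0735,.008],[.634,-.0085,.008],[.666,-.138,.008]): print(proj(p,P,s))
t=bot.snapshot("top");x=tray()
lm(x,"cutters_mid",.005)
E
```

```text
pliers_mid 0.93 [262. 163.] [ 0.6523 -0.0733  0.005 ]
closing yaw 14.0 tilt 0.08 j7 0.06
dp cm [-0.57  0.04 11.31]
angular z 0.0
[259.54308177 162.7004907 ]
[259.50817947  95.08143837]
[259.67889445 222.62314967]
['Y0-6', 'R12-52', 'R60-74', 'R84-124', 'B128-244', 'Y248-290', 'Y298-318', 'Y326-358']
['Y0-6', 'R12-56', 'R78-122', 'B128-244', 'Y248-298', 'Y318-358']
cutters_mid 0.91 [306. 237.] [ 0.4821 -0.0609  0.005 ]
```

View pics/w7.png

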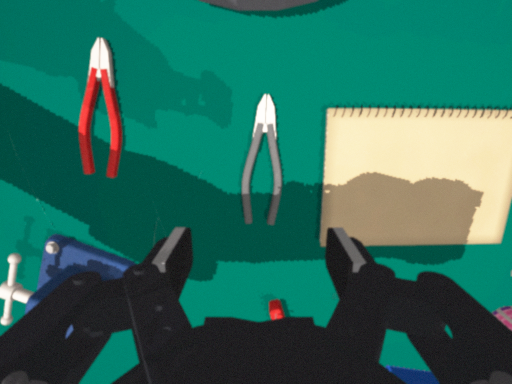

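>>> {"op": "play_rows", "data": {
  "dp": [
    [-0.3,0.1,3.5],
    [-0.2,0,3.5],
    [0,0,3.5],
    [0,0,2.5],
    [0,0,1.5],
    [0,0,0.8],
    [0,0,0.5],
    [0,0,0],
    [0,0,0]
  ],
  "angular": [
    [0,0,0],
    [0,0,0],
    [0,0,0],
    [0,0,0],
    [0,0,0],
    [0,0,0],
    [0,0,0],
    [0,0,0],
    [0,0,0]
  ]
}}

```text
time_s: 15.8
ee_pos: [0.6543, -0.083, 0.0068]
tool_rot: [1.933, 2.474, 0.002]
wrist_force: [-0.4, -0.5, 0.5]
finger_gap: 0.0686
gripper_force: 0.0
```

```bash
python3 - <<'E'
from h import *
s=bot.read_state();p=bot.snapshot("wrist");lm(p,"pliers_mid",.005,s);print(s["ee_pos"],s["wrist_force"],s["finger_gap"])
go([.653,-.0835,-.002],14)
E
```

```text
[ 0.65431812 -0.08299921  0.00675342] [-0.41762715 -0.46329374  0.54871116] 0.06860446447251084
closing yaw 14.0 tilt 0.17 j7 -0.02
dp cm [ 0.01 -0.15  0.91]
angular z -0.0
```

>>> {"op": "play_rows", "data": {
  "dp": [
    [0,-0.05,0.4],
    [0,0,0.2],
    [0,0,0]
  ],
  "angular": [
    [0,0,0],
    [0,0,0],
    [0,0,0]
  ]
}}

```text
time_s: 16.15
ee_pos: [0.6524, -0.0836, -0.0009]
tool_rot: [-1.935, -2.475, 0.001]
wrist_force: [-0.6, -0.1, 0.5]
finger_gap: 0.0682
gripper_force: 0.0
```

>>> {"op": "play_rows", "data": {
  "dp": [
    [0,0,0],
    [0,0,0],
    [0,0,0],
    [0,0,0],
    [0,0,0],
    [0,0,0],
    [0,0,0]
  ],
  "angular": [
    [0,0,0],
    [0,0,0],
    [0,0,0],
    [0,0,0],
    [0,0,0],
    [0,0,0],
    [0,0,0]
  ],
  "hand": 1,
  "squeeze": 50
}}

```text
time_s: 16.73
ee_pos: [0.6532, -0.0833, -0.0002]
tool_rot: [1.934, 2.475, 0.001]
wrist_force: [0.1, 0.3, 4.7]
finger_gap: 0.039
gripper_force: 50.5
```

>>> {"op": "play_rows", "data": {
  "dp": [
    [0,0,-0.5],
    [0,0,-1.5],
    [0,0,-3],
    [0,0,-3],
    [0,0,-3],
    [0,0,0],
    [0,0,0]
  ],
  "angular": [
    [0,0,0],
    [0,0,0],
    [0,0,0],
    [0,0,0],
    [0,0,0],
    [0,0,0],
    [0,0,0]
  ]
}}

```text
time_s: 17.32
ee_pos: [0.6539, -0.0835, 0.1123]
tool_rot: [1.932, 2.472, 0.003]
wrist_force: [-0.6, -0.2, -1.8]
finger_gap: 0.0393
gripper_force: 50.4
```

```bash
python3 - <<'E'
from h import *
s=bot.read_state();p=bot.snapshot("wrist");save(p,"w8.png");lm(p,"pliers_mid",.12,s);print(s["ee_pos"],s["wrist_force"],s["finger_gap"])
q=bot.snapshot("side");lm(q,"pliers_mid",.12)
go([.478,.211,.12],7)
E
```

```text
[ 0.65393148 -0.08352696  0.11225533] [-0.64991605 -0.23411906 -1.82839993] 0.03932570888850087
pliers_mid 0.37 [256. 172.] [0.576  0.1373 0.12  ]
closing yaw 14.0 tilt 0.16 j7 0.04
dp cm [32.77 -9.72 -1.16]
angular z 7.0
```

View pics/w8.png

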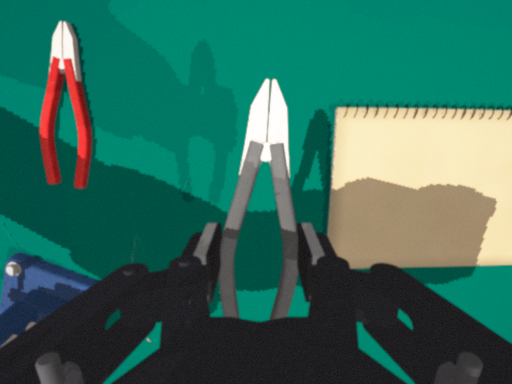

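>>> {"op": "play_rows", "data": {
  "dp": [
    [3.5,-1.1,-1.5],
    [3.5,-1.1,-1],
    [3.5,-1.1,0],
    [3.5,-1.1,0],
    [3.5,-1.1,0],
    [3.5,-1.1,0],
    [3.5,-1.1,0],
    [3.5,-1.1,0],
    [3.5,-1.1,0],
    [0,0,0]
  ],
  "angular": [
    [0,0,0],
    [0,0,0],
    [0,0,0],
    [0,0,0],
    [0,0,0],
    [0,0,0],
    [0,0,0],
    [0,0,0],
    [0,0,0],
    [0,0,7]
  ]
}}

```text
time_s: 18.35
ee_pos: [0.475, 0.2056, 0.1337]
tool_rot: [-2.067, -2.359, 0.0]
wrist_force: [-0.5, 1.1, -0.2]
finger_gap: 0.0388
gripper_force: 50.5
```

>>> {"op": "play_rows", "data": {
  "dp": [
    [0,0,0],
    [0,0,0]
  ],
  "angular": [
    [0,0,0],
    [0,0,0]
  ]
}}

```text
time_s: 18.52
ee_pos: [0.4801, 0.1981, 0.1335]
tool_rot: [-2.078, -2.356, 0.003]
wrist_force: [0.5, -1.5, -0.6]
finger_gap: 0.0393
gripper_force: 50.5
```

```bash
python3 - <<'E'
from h import *
s=bot.read_state();print(s["ee_pos"],s["finger_gap"],s["joint_pos"].round(2));go([.478,.2015,.013],7);go([.478,.2015,.013],7)
p=tray()
E
```

```text
[0.48009609 0.19805678 0.13353268] 0.03929717576080062 [-0.01  0.45 -0.55  1.97  0.32  0.81 -0.61]
closing yaw 7.2 tilt 0.1 j7 -0.61
dp cm [ 0.38 -0.15 12.05]
angular z 0.2
closing yaw 7.2 tilt 0.1 j7 -0.61
dp cm [ 0.38 -0.15 12.05]
angular z 0.2
['Y0-6', 'R12-52', 'R60-72', 'B200-244', 'Y248-290', 'Y298-318', 'Y326-358']
['Y0-6', 'R12-56', 'R78-88', 'B198-244', 'Y248-298', 'Y318-358']
```

>>> {"op": "play_rows", "data": {
  "dp": [
    [0.2,-0.1,2],
    [0.2,0,3],
    [0,0,2.5],
    [0,0,2],
    [0,0,1.3],
    [0,0,0.6],
    [0,0,0],
    [0,0,0]
  ],
  "angular": [
    [0,0,0],
    [0,0,0],
    [0,0,0],
    [0,0,0],
    [0,0,0],
    [0,0,0],
    [0,0,0],
    [0,0,0]
  ]
}}

```text
time_s: 19.23
ee_pos: [0.4796, 0.2021, 0.0206]
tool_rot: [2.082, 2.352, 0.001]
wrist_force: [0.7, 0.6, -0.5]
finger_gap: 0.0392
gripper_force: 50.5
```

>>> {"op": "play_rows", "data": {
  "dp": [
    [0,0,0.2],
    [0,0,0.2],
    [0,0,0],
    [0,0,0]
  ],
  "angular": [
    [0,0,0],
    [0,0,0],
    [0,0,0],
    [0,0,0]
  ]
}}

```text
time_s: 19.57
ee_pos: [0.4793, 0.2022, 0.0168]
tool_rot: [2.082, 2.352, 0.001]
wrist_force: [-0.2, -0.2, -0.7]
finger_gap: 0.0389
gripper_force: 50.4
```

>>> {"op": "play_rows", "data": {
  "dp": [
    [0,0,0.2],
    [0,0,0.15],
    [0,0,0.1],
    [0,0,0],
    [0,0,0]
  ],
  "angular": [
    [0,0,0],
    [0,0,0],
    [0,0,0],
    [0,0,0],
    [0,0,0]
  ]
}}

```text
time_s: 19.98
ee_pos: [0.479, 0.2022, 0.0118]
tool_rot: [2.082, 2.353, -0.0]
wrist_force: [0.2, -0.9, 1.0]
finger_gap: 0.0391
gripper_force: 50.5
```

>>> {"op": "play_rows", "data": {
  "dp": [
    [0,0,0.05],
    [0,0,0],
    [0,0,0],
    [0,0,0],
    [0,0,0],
    [0,0,-1],
    [0,0,-3],
    [0,0,-4],
    [0,0,-4],
    [0,0,0]
  ],
  "angular": [
    [0,0,0],
    [0,0,0],
    [0,0,0],
    [0,0,0],
    [0,0,0],
    [0,0,0],
    [0,0,0],
    [0,0,0],
    [0,0,0],
    [0,0,0]
  ],
  "hand": 0.3
}}

```text
time_s: 20.82
ee_pos: [0.4829, 0.2048, 0.1389]
tool_rot: [2.077, 2.349, 0.017]
wrist_force: [1.1, 0.8, 0.1]
finger_gap: 0.0598
gripper_force: 0.0
```

>>> {"op": "play_rows", "data": {
  "dp": [
    [-4,0,-3],
    [-4,0,-3],
    [-4,0,-2],
    [0,0,0],
    [0,0,0]
  ],
  "angular": [
    [0,0,0],
    [0,0,0],
    [0,0,0],
    [0,0,0],
    [0,0,0]
  ]
}}

```text
time_s: 21.23
ee_pos: [0.4928, 0.0966, 0.2016]
tool_rot: [2.086, 2.345, 0.002]
wrist_force: [-0.5, 0.1, -0.9]
finger_gap: 0.0594
gripper_force: 0.0
```

```bash
python3 - <<'E'
from h import *
s=bot.read_state();p=bot.snapshot("wrist");save(p,"w9.png");lm(p,"pliers_mid",.017,s);lm(p,"blue_bin",.012,s);lm(p,"window",.012,s);lm(p,"knob_grip",.067,s)
h=cv2.cvtColor(p["img"],cv2.COLOR_RGB2HSV).astype(int)
v,u=np.nonzero((h[...,0]>5)&(h[...,0]<16)&(h[...,1]>190))
P=np.array([depth(p,(a,b),s) for a,b in zip(u,v)]);P=P[P[:,2]>.05];print(len(P),np.percentile(P[:,2],[25,50,75,95]) if len(P) else 0)
x=tray();lm(x,"cutters_mid",.005);lm(x,"pliers_mid",.017)
E
```

```text
pliers_mid 0.59 [257.  56.] [0.4788 0.2121 0.017 ]
blue_bin 0.89 [259.  55.] [0.4817 0.2141 0.012 ]
window 0.69 [252.  58.] [0.4741 0.2101 0.012 ]
window 0.15 [259.  52.] [0.481  0.2166 0.012 ]
knob_grip 0.59 [368.  50.] [0.5776 0.2225 0.067 ]
841 [0.07119142 0.07883707 0.08561065 0.08931876]
['Y0-6', 'R12-52', 'R60-76', 'R84-124', 'B128-148', 'B170-170', 'Y308-318', 'Y326-358']
['Y0-6', 'R12-56', 'R78-122', 'B128-178', 'Y318-358']
cutters_mid 0.62 [306. 237.] [ 0.4824 -0.0595  0.005 ]
```

View pics/w9.png

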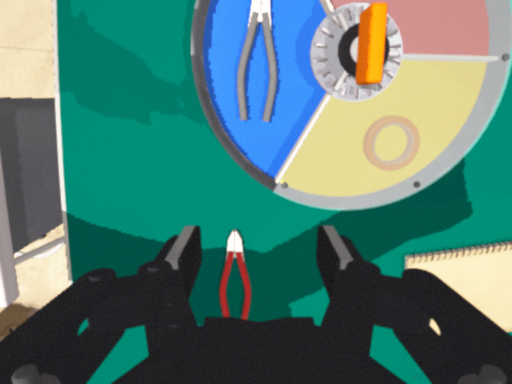

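```bash
python3 -c "
from plant import bot
print(bot.sign_off())"
```

```text
the job is handed in; nothing more can be done
None
```

The blue bin sits squarely in the window with the knob up and locked, the grey pliers lie flat in it, and the cutters were not touched. I handed the job in at about 21 s. I turned the knob in a single grasp rather than several, because the arm's joints allowed it.

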